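# Change the vacuum over to the funnel's station

## Robot

A 7-joint arm with a two-finger parallel gripper is mounted at the origin on the work surface. World frame = base frame: x ahead of the robot, y to its left, z up, the work surface at z = 0. Lengths are in m, angles in rad, forces in N, time in s.
With the tool pointing down it reaches from about 0.425 to 0.975 m from the base axis. Payload 16.7 kg.
Tool frame: the origin (TCP) lies at the centre of the arm's flange, where the gripper is bolted on; the fingertips stand 173 mm ahead of it and the grasp point (between the pads) lies grasp_offset ahead of it (grasp_offset is the distance from the TCP to the grasp point, in m); x points along the fingers, y is the direction in which the jaws open and shut, and the axes are right-handed (so a half turn about x gives the same grasp; the last joint's range is limited). The gripper opens to 85 mm and grips with 20 to 120 N. Pads are 22 mm wide; open, the fingers measure 114 mm over their backs; the gripper's body (76 mm by 85 mm) begins 54 mm behind the grasp point. The pads swing forward as they close: fully open they stand 13 mm farther back than shut.
Start: joints at [0.994, 0.426, 0.074, 1.606, -0.034, 1.111, -0.067], TCP at [0.28, -0.614, 0.405] pointing down, gripper open.
Joint ranges: [-2.85, 2.85], [-0.5, 2.14], [-1.23, 1.37], [0.21, 2.46], [-1.02, 4.16], [0.16, 2.05], [-2.73, 2.73]. Speed limits (rad/s): [1.89, 1.89, 2.39, 2.39, 3.01, 3.01, 3.01].

## Interface

Orientations are given as a unit quaternion [w, x, y, z].
In Python, from station import get_state, get_image, job_done, grasp_offset gives the robot as it stands. The module is installed in compiled form; this text tells all that it offers.
- The arm moves only by the tool drive_tool, never from a script. Its argument "deltas" is a list that holds one entry, the list of rows, each a list of 4 numbers: the shift along the tool's x, y, z in cm, then the turn about the tool's x in degrees. In form: [[[dx, dy, dz, spin], ...]]. A call has 1 to 10 rows; each row shifts and turns the commanded pose from where the row before left it, along the tool's axes as they then stand; what a row does not reach is not made up. A row lasts 1/8 s, in which the tool goes at most 62.5 mm and 10.7 degrees, less where a joint would pass 70% of its speed; a pose out of reach is approached as far as the arm can. A call is refused whole if a number of a shift passes 6.25 or a number of a turn 10.7, either way. A call with a gripper value outside its range is refused whole. "claw" is the closure in counts, from 0 (fully open) to 255 (shut), set as the call begins (left out, the last holds). The fingers move at their own pace and stop on an object; "squeeze" is the grip in N (left out, the last holds). Time passes only in rows, so rows that do not move let the fingers close. It gives the time, the measured TCP pose, the force and the opening at its end, in the units of the state.
- get_state(): the state, without advancing time (a new reading comes with each control period).
- get_image(name): name is "side" or "top"; returns a dict with "image" (480x640x3 uint8, red, green, blue), "camera_matrix" (3x3 intrinsics, pixels), "k1" (the pictures are not rectified: a ray, as slopes to the right and down, at radius r is drawn at 1 + k1 r^2 times it, then the intrinsics apply), "view" (4x4, takes a point from world to camera coordinates). Camera axes: x right, y up, looking along -z (the intrinsics and any distortion apply to the point x, -y, -z); pixel columns grow to the right and rows downward; lengths in m; the calibration is good to about 2 mm. A picture is of the moment at which its call begins. There is no depth.
- job_done(): hands the job in, once; it reports no verdict.
The state is a dict: "time_s": time; "joint_pos": joint angles; "qvel": joint speeds; "joint_efforts": joint torques, N m; "tcp_pos": TCP position; "orientation": TCP orientation; "force": force on the tool from outside, world axes, zero at the start; "ft_torque": the same for the moment, N m; "opening": finger opening in m.
Only numpy, scipy, OpenCV 4.12 (cv2) and the standard library are available. Lean on these libraries where they do the work, as an engineer would, in place of code of your own. Each camera call takes 0.05 s, during which the arm holds its last target. There are 200 camera calls.

## Task

On the filtration manifold, one empty station's valve was left open (its lever points out to the front). Push that lever with a fingertip until the valve is fully shut, lever along the row; only then push the lever of the station carrying the funnel until it points straight out to the front, fully open. Leave the third lever shut, do not lift, shift or tip the funnel, and leave the bottle, pen and cap where they are.

Things in the scene. Friction and masses are not known exactly. Their poses are not given: they have to be found in the camera images.
- funnel_station: station that carries the funnel (fixed; one of three alike in a row 130 mm apart along y, in any order). Origin on the bench under its lever's vertical pivot axis; z up, +x from the lever to the column behind. Column with cup-shaped head 72 mm across, top 120 mm above the bench, at x = +145 mm; pipe along +x to it, top 68 mm
- funnel_lever (a joint): hinge angle, rad: 0 = valve shut, lever points along the station's +y (along the row); 1.571 = fully open, it points along the station's -x (to the front, away from the column). Grows counter-clockwise seen from above. Hard stop at each end; stays where left (friction, about 3 N at the tip). Starts between 0 and 0.25.
- funnel_lever_tip (a point): centre of the outer end face of the funnel station's lever, 76 mm from its pivot axis, 87 mm above the bench; y axis points outward along the lever. Lever: hub 28 mm across, then a straight bar with black grip 14 mm wide, 18 mm tall, 78 to 96 mm above the bench
- running_station: empty station whose valve was left open (fixed; one of three alike in a row 130 mm apart along y, in any order). Origin on the bench under its lever's vertical pivot axis; z up, +x from the lever to the column behind. Column with cup-shaped head 72 mm across, top 120 mm above the bench, at x = +145 mm; pipe along +x to it, top 68 mm
- running_lever (a joint): hinge angle, rad: 0 = valve shut, lever points along the station's +y (along the row); 1.571 = fully open, it points along the station's -x (to the front, away from the column). Grows counter-clockwise seen from above. Hard stop at each end; stays where left (friction, about 3 N at the tip). Starts between 1.25 and 1.571.
- running_lever_tip (a point): centre of the outer end face of the running station's lever, 76 mm from its pivot axis, 87 mm above the bench; y axis points outward along the lever. Lever: hub 28 mm across, then a straight bar with black grip 14 mm wide, 18 mm tall, 78 to 96 mm above the bench
- spare_station: empty station whose valve is shut (fixed; one of three alike in a row 130 mm apart along y, in any order). Origin on the bench under its lever's vertical pivot axis; z up, +x from the lever to the column behind. Column with cup-shaped head 72 mm across, top 120 mm above the bench, at x = +145 mm; pipe along +x to it, top 68 mm
- spare_lever (a joint): hinge angle, rad: 0 = valve shut, lever points along the station's +y (along the row); 1.571 = fully open, it points along the station's -x (to the front, away from the column). Grows counter-clockwise seen from above. Hard stop at each end; stays where left (friction, about 3 N at the tip). Starts between 0 and 0.06.
- spare_lever_tip (a point): centre of the outer end face of the spare station's lever, 76 mm from its pivot axis, 87 mm above the bench; y axis points outward along the lever. Lever: hub 28 mm across, then a straight bar with black grip 14 mm wide, 18 mm tall, 78 to 96 mm above the bench
- manifold: vacuum filtration manifold (fixed): steel base plate 270 x 450 mm, 8 mm thick, from x = -60 to +210 mm, with a bar along y under the levers, 50 mm wide, top 48 mm above the bench, carrying the three valves. Origin on the bench under the middle lever's pivot; the stations stand at y = -130, 0, +130 mm with the same axes
- funnel: steel filter funnel, loose, open on top, 76 mm across and 105 mm tall, 0.3 kg, standing in the head of the funnel station (its top 215 mm above the bench); origin at the centre of its underside, z up
- sample_bottle: glass bottle with a green cap, 72 mm across, about 210 mm tall, standing on the bench to the right of the manifold (its -y side), loose; origin under its centre
- marker: marker pen, white with a black cap, lying on the bench in front of the manifold, 135 mm long, 14 mm thick, loose; origin under its middle, its length along x
- screw_cap: green screw cap, 34 mm across, 16 mm tall, lying on the bench in front of the manifold, loose; origin under its centre
- tube_rack: white test-tube rack (fixed), 250 x 66 mm, 68 mm tall, with a few corked tubes up to 146 mm tall, to the left of the manifold (its +y side), length along x; origin under its centre
Not all that is in view belongs to the job. What is shaped like the funnel but blue is not meant.

How it is judged:
On the way, in this order (a step that is already met when the one before it is completed fails the run):
1. the valve that was left open on the empty station is shut (value of joint running_lever below 0.12 rad), for 0.2 s.
2. then the valve of the funnel's station is fully open (value of joint funnel_lever above 1.45 rad), for 0.2 s.
At the end, for the whole second after the job is handed in: The lever that was open is within 0.12 rad of its shut stop, the funnel station's lever within 0.12 rad of its open stop (above 1.45 rad), the third lever below 0.12 rad; the funnel upright in its head, within 12 mm of where it stood; bottle, pen and cap within 30 mm of where they were (value of joint each of running_lever, spare_lever below 0.12 rad and value of joint funnel_lever above 1.45 rad and angle between funnel's own z axis and vertical below 0.1 rad and distance of funnel from where it was at the start of the episode below 0.012 m and linear speed of funnel below 0.02 m/s and distance of each of sample_bottle, marker, screw_cap from where it was at the start of the episode below 0.03 m); the robot touches nothing.
It fails at once if the third lever is turned open by more than 0.2 rad (value of joint spare_lever above 0.2 rad).
It fails at once if the funnel's valve is opened while the other is still open (value of joint funnel_lever above 0.6 rad and value of joint running_lever above 0.3 rad).
It fails at once if the funnel is lifted, shifted or tipped (distance of funnel from where it was at the start of the episode above 0.012 m or angle between funnel's own z axis and vertical above 0.15 rad).
It fails at once if the bottle, pen or cap is moved by more than 30 mm (distance of any of sample_bottle, marker, screw_cap from where it was at the start of the episode above 0.03 m).
It also fails if it takes over 53 s, if anything falls off the work surface, if the arm or the gripper's body presses on something with over 40 N, if the wrist force passes 120 N, or if a joint passes its speed limit or range.

## Working session

There is one attempt and no reset: what is moved stays moved. The work goes in short steps, Python scripts to look and compute and a tool call to move; the robot and the scene stay as the last step left them, time stands still between calls to the robot, and variables do not carry over. Pictures are saved under pics/ and viewed, about 8 in all and at most 12, crops included, and the job is handed in when it is done.

Besides the shell and the picture viewer there is one more tool, called after "Call:" as name(argument=value, ...), one argument or row to a line, values as JSON. drive_tool: Moves the arm, as the interface text tells. Its arguments: {"type":"object","properties":{"deltas":{"type":"array"},"claw":{"type":"number"},"squeeze":{"type":"number"}},"required":["deltas"]}

```bash
mkdir -p pics; python3 - <<'E'
from station import *
import cv2,numpy as np
s=get_state();print({k:np.round(v,3) for k,v in s.items()},grasp_offset)
for n in("side","top"):
    d=get_image(n);cv2.imwrite(f"pics/{n}0.png",d["image"][...,::-1]);np.savez(f"{n}0.npz",**d)
    print(n,d["camera_matrix"].round(1).tolist(),d["k1"],np.round(np.linalg.inv(d["view"]),3).tolist())
E
```

```text
{'time_s': np.float64(0.0), 'joint_pos': array([ 0.994,  0.427,  0.074,  1.607, -0.034,  1.111, -0.067]), 'qvel': array([ 0.001, -0.002, -0.   ,  0.002, -0.001,  0.   , -0.   ]), 'joint_efforts': array([ 2.0000e-03, -9.4984e+01,  3.7620e+00, -4.6352e+01,  1.9000e-02,
        1.0000e-02,  0.0000e+00]), 'tcp_pos': array([ 0.28 , -0.614,  0.404]), 'orientation': array([-0.15 , -0.691, -0.151,  0.691]), 'force': array([0.644, 0.163, 0.349]), 'ft_torque': array([ 0.052, -0.   ,  0.01 ]), 'opening': np.float64(0.086)} 0.1547
side [[486.5, 0.0, 314.7], [0.0, 486.5, 233.7], [0.0, 0.0, 1.0]] -0.11206806378364527 [[-0.937, 0.23, -0.264, 0.303], [-0.349, -0.657, 0.669, 0.733], [-0.019, 0.718, 0.695, 0.825], [0.0, 0.0, 0.0, 1.0]]
top [[497.9, 0.0, 319.5], [0.0, 497.9, 235.0], [0.0, 0.0, 1.0]] -0.0016173601756687861 [[0.017, 0.992, -0.124, 0.471], [-1.0, 0.02, 0.023, 0.05], [0.026, 0.123, 0.992, 1.197], [0.0, 0.0, 0.0, 1.0]]
```

View pics/top0.png

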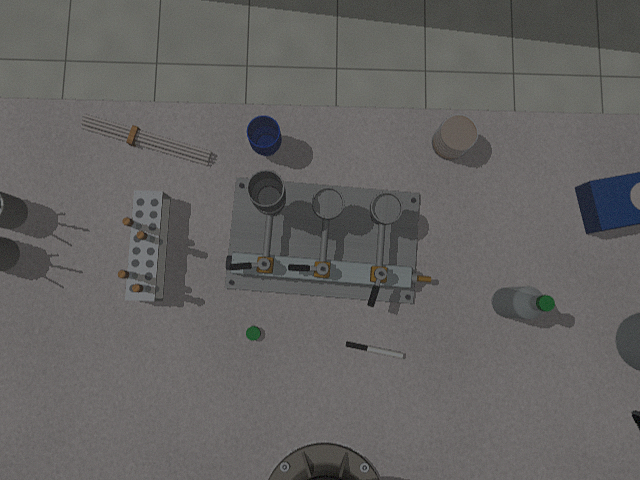

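View pics/side0.png

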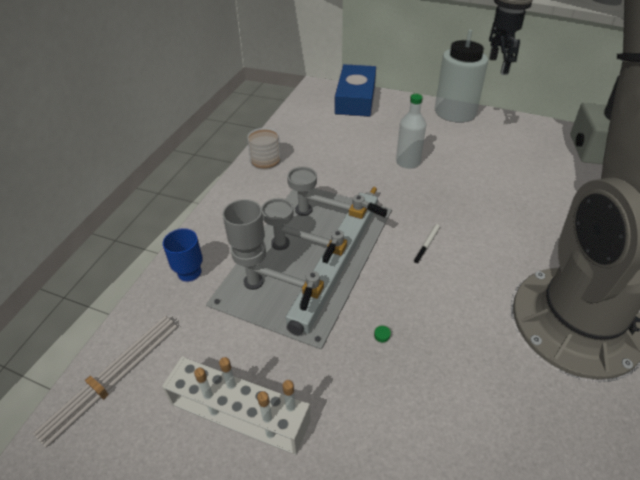

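The top view shows the funnel on the left (+y) station at (268,190). The open lever is on the right station, hub (380,273) with its grip pointing down to (374,296). The spare is in the middle. The side view agrees: funnel (244,225), open lever (376,210).

```bash
cat > h.py <<'E'
import cv2,numpy as np
from scipy.optimize import least_squares
def ray(d,uv):
    K=d["camera_matrix"];a=(np.array(uv,float)-K[:2,2])/[K[0,0],K[1,1]]
    p=a.copy()
    for _ in range(20): p=a/(1+float(d["k1"])*(p@p))
    M=np.linalg.inv(d["view"]);return M[:3,3],M[:3,:3]@np.array([p[0],-p[1],-1])
def plane(d,uv,z):
    o,v=ray(d,uv);return o+v*(z-o[2])/v[2]
def tri(d1,u1,d2,u2):
    (o,v),(p,w)=ray(d1,u1),ray(d2,u2)
    t=np.linalg.lstsq(np.c_[v,-w],p-o,rcond=None)[0];a,b=o+v*t[0],p+w*t[1]
    return (a+b)/2,np.linalg.norm(a-b)
def blobs(mask,amin):
    n,l,s,c=cv2.connectedComponentsWithStats(mask.astype(np.uint8))
    return [(c[i],s[i],np.argwhere(l==i)[:,::-1]) for i in range(1,n) if s[i,4]>=amin]
E
python3 - <<'E'
from h import *
for n,(x0,x1,y0,y1) in dict(top=(222,440,230,312),side=(270,400,180,340)).items():
    d=np.load(n+"0.npz");im=d["image"];h=cv2.cvtColor(im,cv2.COLOR_RGB2HSV)
    roi=np.zeros(im.shape[:2],bool);roi[y0:y1,x0:x1]=1
    for nm,m in(("blk",h[...,2]<45),("org",(h[...,0]<25)&(h[...,1]>110)&(h[...,2]>80))):
        for c,s,p in blobs(m&roi,15):
            vx,vy,_,_=cv2.fitLine(p.astype(np.float32),2,0,.01,.01).ravel()
            q=(p-c)@[vx,vy];e=[c+q.min()*np.array([vx,vy]),c+q.max()*np.array([vx,vy])]
            print(n,nm,c.round(1),s.tolist(),np.round(e,1).tolist(),"z87:",[plane(d,x,.092)[:2].round(4).tolist() for x in (c,*e)])
E
```

```text
top blk [239.3 266.1] [226, 263, 26, 7, 129] [[225.9, 267.0], [250.9, 265.2]] z87: [[0.5356, 0.1996], [0.5329, 0.229], [0.5379, 0.1741]]
top blk [298.8 267.4] [288, 265, 22, 6, 117] [[288.0, 266.9], [309.1, 267.8]] z87: [[0.5352, 0.0682], [0.5357, 0.0922], [0.5347, 0.0455]]
top blk [373.1 295.4] [368, 285, 12, 22, 138] [[369.9, 305.7], [376.3, 285.2]] z87: [[0.4763, -0.0973], [0.4538, -0.0903], [0.499, -0.1043]]
top org [316.9 263. ] [315, 262, 7, 4, 16] [[314.6, 264.0], [320.8, 261.4]] z87: [[0.5456, 0.0282], [0.5434, 0.0334], [0.5493, 0.0197]]
top org [373.2 273.3] [371, 266, 9, 15, 53] [[372.2, 280.2], [374.3, 266.3]] z87: [[0.5251, -0.0973], [0.5099, -0.095], [0.5408, -0.0996]]
top org [263.4 270.8] [259, 270, 10, 3, 18] [[259.0, 270.3], [268.1, 271.3]] z87: [[0.5262, 0.1462], [0.5271, 0.156], [0.5252, 0.1359]]
top org [318.1 275. ] [314, 273, 12, 4, 27] [[313.8, 274.1], [324.9, 276.3]] z87: [[0.5192, 0.025], [0.5209, 0.0347], [0.5165, 0.0099]]
top org [424.3 278.5] [419, 276, 12, 6, 50] [[418.8, 278.0], [430.2, 279.0]] z87: [[0.5158, -0.2113], [0.5166, -0.1991], [0.5149, -0.2245
[... 551 characters left out ...]
, 0.1731]]
side org [373.2 189.8] [371, 187, 5, 6, 20] [[371.9, 191.9], [374.7, 187.5]] z87: [[0.5011, -0.1595], [0.502, -0.1509], [0.5, -0.1695]]
side org [356.4 211.9] [349, 205, 17, 13, 124] [[348.8, 210.9], [364.5, 212.9]] z87: [[0.5158, -0.0703], [0.5333, -0.0678], [0.4976, -0.073]]
side org [341.5 246.7] [336, 240, 11, 15, 67] [[338.1, 252.9], [345.1, 240.1]] z87: [[0.5134, 0.046], [0.5144, 0.0656], [0.5122, 0.0246]]
side org [318.  287.5] [313, 281, 10, 13, 61] [[314.6, 292.4], [322.4, 281.3]] z87: [[0.5217, 0.1668], [0.5238, 0.1805], [0.519, 0.149]]
side org [304.  286.8] [302, 283, 5, 10, 23] [[302.2, 291.7], [305.4, 283.1]] z87: [[0.5481, 0.1743], [0.547, 0.1869], [0.5489, 0.1647]]
```

```bash
python3 - <<'E'
from h import *
from station import get_state
from scipy.spatial.transform import Rotation as Ro
t,s=np.load("top0.npz"),np.load("side0.npz")
for n,a,b in(("run",(373.1,295.4),(376.9,209.6)),("spare",(298.8,267.4),(328.6,252.2)),("fun",(239.3,266.1),(305.8,298.))):
    p,e=tri(t,a,s,b);print(n,p.round(4),"gap",e.round(4))
q=get_state()["orientation"];print(Ro.from_quat(np.r_[q[1:],q[0]]).as_matrix().round(3))
for n,u,z in(("cap",(254,333),.016),("pen",(376,350),.01),("bottle",(545,303),.2),("rack",(163,245),.068),("funrim",(268,183),.215)):print(n,plane(t,u,z).round(3))
E
```

```text
run [ 0.4757 -0.098   0.0876] gap 0.0014
spare [0.5348 0.0681 0.0897] gap 0.0009
fun [0.535  0.1995 0.0925] gap 0.0009
[[-0.     0.415 -0.91 ]
 [ 0.001 -0.91  -0.415]
 [-1.    -0.001  0.   ]]
cap [0.385 0.17  0.016]
pen [ 0.35  -0.115  0.01 ]
bottle [ 0.467 -0.429  0.2  ]
rack [0.581 0.377 0.068]
funrim [0.696 0.132 0.215]
```

Call:
drive_tool(
  deltas=[
    [[0, 0, 0, 8.2], [0, 0, 0, 8.2], [0, 0, 0, 8.1], [0, 0, 0, 0]],
  ],
  claw=255,
  squeeze=20,
)

```text
time_s: 0.6
tcp_pos: [0.2801, -0.614, 0.4043]
orientation: [-0.0, -0.707, -0.001, 0.707]
force: [-0.4, -0.1, 0.7]
opening: 0.0122
```

Call:
drive_tool(
  deltas=[
    [[0, -4.8, -1.7, 0], [0, -4.8, -1.7, 0], [0, -4.8, -1.7, 0], [0, -4.8, -1.7, 0], [0, -4.8, -1.7, 0], [0, -4.8, -1.7, 0], [0, -4.8, -1.7, 0], [0, -4.8, -1.7, 0], [0, -4.8, -1.7, 0], [0, -4.8, -1.7, 0]],
  ],
)

```text
time_s: 1.85
tcp_pos: [0.4502, -0.1325, 0.4049]
orientation: [0.002, 0.707, 0.001, -0.707]
force: [0.8, -0.5, -0.3]
opening: 0.0002
```

Call:
drive_tool(
  deltas=[
    [[4.0, 0, 0, 0], [4.0, 0, 0, 0], [4.0, 0, 0, 0], [3.0, 0, 0, 0], [1.2, 0, 0, 0], [0, 0, 0, 0]],
  ],
)

```text
time_s: 2.6
tcp_pos: [0.45, -0.1341, 0.2426]
orientation: [-0.001, -0.707, -0.001, 0.707]
force: [0.6, -0.2, 0.4]
opening: -0.0005
```

```bash
python3 - <<'E'
from h import *
from station import get_image
d,e=get_image("side"),get_image("top")
a=cv2.resize(d["image"][150:330,250:490],None,fx=2,fy=2);b=cv2.resize(e["image"][200:380,220:460],None,fx=2,fy=2)
cv2.imwrite("pics/p1.png",np.vstack([a,b])[...,::-1][:,:,:] if 0 else np.hstack([a[:, :400],b[:, :400]])[...,::-1])
E
```

```text
(no output)
```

View pics/p1.png

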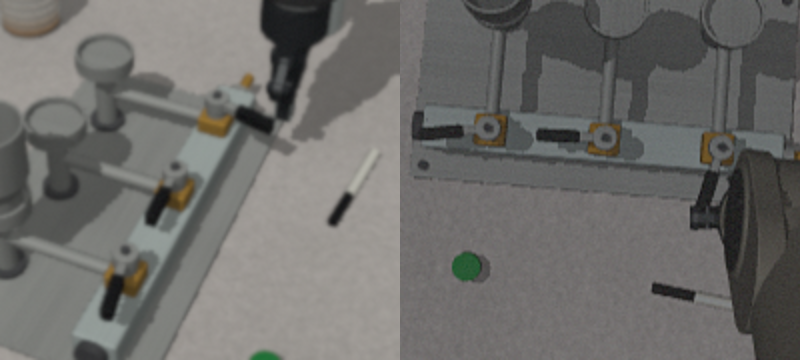

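The fingertip is low, beside the open lever on its −y side, clear of the pen. Now I'll push it along its arc.

Call:
drive_tool(
  deltas=[
    [[0, -1.1, -0.5, 0], [0, -1.0, -0.4, 0], [0, -1.0, -0.15, 0], [0, -1.0, -0.15, 0], [0, -1.0, -0.5, 0], [0, -1.1, -0.5, 0], [0, -0.8, -0.7, 0], [0, -0.7, -0.8, 0]],
  ],
)

```text
time_s: 3.7
tcp_pos: [0.4873, -0.0566, 0.2426]
orientation: [-0.0, -0.707, -0.0, 0.707]
force: [-2.2, -3.0, -0.4]
opening: -0.0004
```

Call:
drive_tool(
  deltas=[
    [[0, -0.4, -0.5, 0], [0, -0.3, -0.5, 0], [0, -0.1, -0.3, 0], [0, 0, -0.2, 0], [0, 0, 0, 0]],
  ],
)

```text
time_s: 4.32
tcp_pos: [0.5021, -0.049, 0.2428]
orientation: [-0.0, 0.707, 0.0, -0.707]
force: [-1.3, -0.3, -0.1]
opening: -0.0003
```

```bash
cat > m.py <<'E'
from h import *
from station import get_image
import sys
d,e=get_image("side"),get_image("top")
np.savez("side1.npz",**d)
a=cv2.resize(d["image"][150:330,270:470],None,fx=2,fy=2);b=cv2.resize(e["image"][200:380,220:420],None,fx=2,fy=2)
cv2.imwrite(sys.argv[1],np.hstack([a,b])[...,::-1])
E
python3 m.py pics/p2.png
```

```text
(no output)
```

View pics/p2.png

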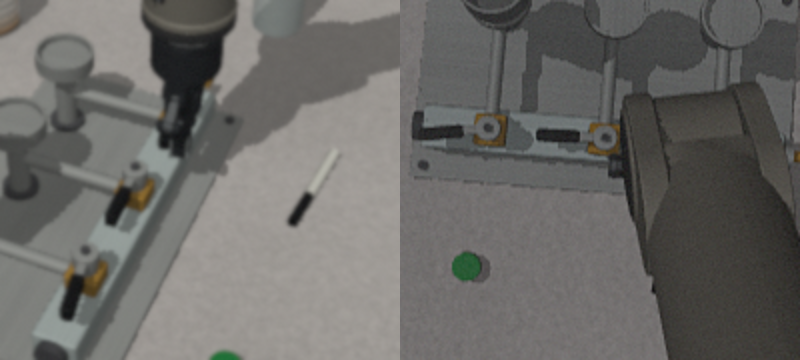

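The lever has moved but the hand hides it, so I'll push gently in small steps until the stop shows as force.

Call:
drive_tool(
  deltas=[
    [[0, 0, -0.2, 0], [0, 0, -0.2, 0], [0, 0, 0, 0]],
  ],
)

```text
time_s: 4.8
tcp_pos: [0.5061, -0.0491, 0.2428]
orientation: [0.0, 0.707, 0.0, -0.707]
force: [-1.9, 0.9, 1.1]
opening: 0.0002
```

Call:
drive_tool(
  deltas=[
    [[0, 0, -0.2, 0], [0, 0, 0, 0]],
  ],
)

```text
time_s: 5.05
tcp_pos: [0.5081, -0.0491, 0.2428]
orientation: [-0.0, 0.707, 0.0, -0.707]
force: [-1.0, 1.1, 0.1]
opening: -0.0
```

Call:
drive_tool(
  deltas=[
    [[0, 0, -0.2, 0], [0, 0, 0, 0]],
  ],
)

```text
time_s: 5.3
tcp_pos: [0.5101, -0.0491, 0.2427]
orientation: [0.0, 0.707, 0.0, -0.707]
force: [-2.3, 1.1, 0.3]
opening: -0.0
```

Call:
drive_tool(
  deltas=[
    [[0, 0, -0.2, 0], [0, 0, 0, 0]],
  ],
)

```text
time_s: 5.55
tcp_pos: [0.5121, -0.0491, 0.2427]
orientation: [0.0, 0.707, 0.0, -0.707]
force: [-2.2, 1.4, -0.5]
opening: -0.0001
```

Call:
drive_tool(
  deltas=[
    [[0, 0, -0.15, 0], [0, 0, 0, 0]],
  ],
)

```text
time_s: 5.8
tcp_pos: [0.513, -0.0491, 0.2426]
orientation: [-0.0, -0.707, -0.0, 0.708]
force: [-7.1, 1.8, 2.4]
opening: -0.0
```

Call:
drive_tool(
  deltas=[
    [[0, 0, -0.15, 0], [0, 0, 0, 0]],
  ],
)

```text
time_s: 6.05
tcp_pos: [0.5137, -0.0491, 0.2424]
orientation: [-0.0, -0.706, -0.0, 0.708]
force: [-14.4, 2.8, 9.6]
opening: 0.0001
```

Force rose at x≈0.513, so the lever is on its stop. I'll back off, lift, and go behind the funnel station's lever, looking before I descend.

Call:
drive_tool(
  deltas=[
    [[0, 0, 1.5, 0], [0, 0, 2.5, 0], [-5, 0, 0, 0], [-5, 0, 0, 0], [-5, 0, 0, 0], [0, 0, 0, 0]],
  ],
)

```text
time_s: 6.8
tcp_pos: [0.4755, -0.0493, 0.3965]
orientation: [0.0, 0.71, -0.0, -0.704]
force: [-0.1, 0.1, -0.8]
opening: 0.0001
```

Call:
drive_tool(
  deltas=[
    [[0, -5.3, -2.1, 0], [0, -5.3, -2.1, 0], [0, -5.3, -2.1, 0], [0, -5.3, -2.1, 0], [0, -5.3, -2.1, 0], [0, 0, 0, 0]],
  ],
)

```text
time_s: 7.55
tcp_pos: [0.5798, 0.2201, 0.3916]
orientation: [-0.001, -0.707, -0.003, 0.707]
force: [-1.0, -1.0, -0.1]
opening: 0.0001
```

```bash
python3 m.py pics/p3.png; python3 - <<'E'
from h import *
d=np.load("side1.npz");h=cv2.cvtColor(d["image"],cv2.COLOR_RGB2HSV)
roi=np.zeros((480,640),bool);roi[180:320,295:400]=1
for c,s,p in blobs((h[...,2]<45)&roi,30):
    vx,vy,_,_=cv2.fitLine(p.astype(np.float32),2,0,.01,.01).ravel();v=np.array([vx,vy]);q=(p-c)@v
    print(c.round(1),s.tolist(),[plane(d,x,.09)[:2].round(4).tolist() for x in(c,c+q.min()*v,c+q.max()*v)])
E
```

```text
[350.1 214.2] [345, 206, 11, 17, 100] [[0.5276, -0.0602], [0.5287, -0.0324], [0.5265, -0.0884]]
[328.7 252.2] [323, 243, 12, 20, 120] [[0.5341, 0.0683], [0.534, 0.0954], [0.5342, 0.041]]
[305.9 298. ] [301, 288, 11, 22, 131] [[0.5353, 0.1974], [0.5323, 0.2237], [0.5382, 0.1716]]
```

View pics/p3.png

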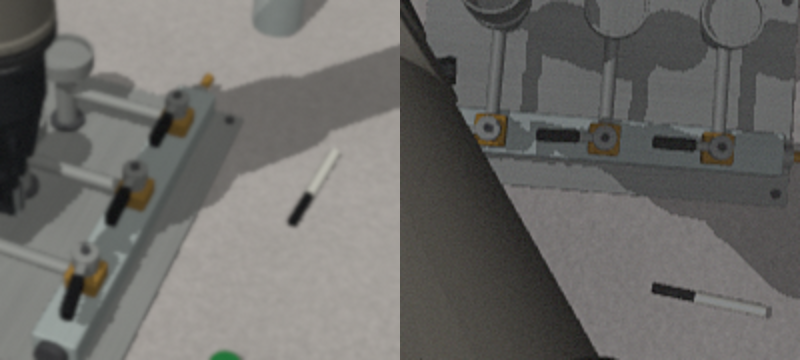

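Running lever is along the row (angle ≈0.02 rad) and the spare is unmoved. Now I'll descend behind the funnel lever.

Call:
drive_tool(
  deltas=[
    [[0, 0.3, 0.8, 0], [4.0, 0, 0, 0], [4.0, 0, 0, 0], [4.0, 0, 0, 0], [2.0, 0, 0, 0], [0.9, 0, 0, 0], [0, 0, 0, 0]],
  ],
)

```text
time_s: 8.52
tcp_pos: [0.572, 0.2127, 0.2443]
orientation: [-0.0, 0.707, -0.0, -0.707]
force: [-0.9, -1.0, 0.1]
opening: -0.0002
```

```bash
sed -i 's/330,270:470/330,220:420/' m.py; python3 m.py pics/p4.png
```

```text
(no output)
```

View pics/p4.png

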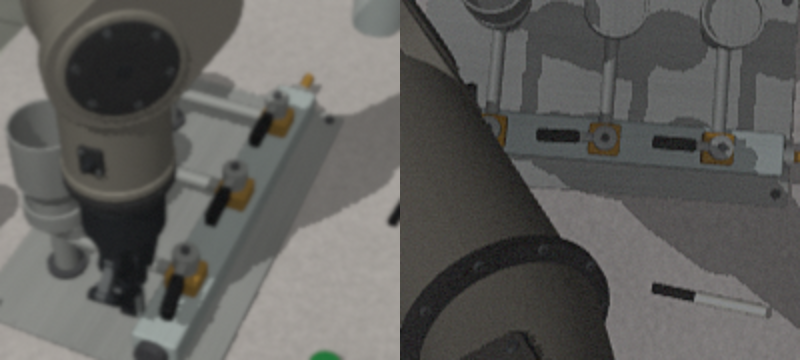

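The fingertip is behind the funnel lever, and the funnel stands clear. Pushing it open.

Call:
drive_tool(
  deltas=[
    [[0, 0, 1.1, 0], [0, 0, 1.1, 0], [0, 0, 1.0, 0], [0, 0.1, 1.1, 0], [0, 0.3, 1.0, 0], [0, 0.3, 1.0, 0], [0, 0.6, 0.8, 0], [0, 0.6, 0.8, 0], [0, 0, 0, 0]],
  ],
)

```text
time_s: 9.75
tcp_pos: [0.4921, 0.1932, 0.2436]
orientation: [-0.0, -0.707, 0.0, 0.708]
force: [-0.9, -0.1, 0.2]
opening: 0.0006
```

Call:
drive_tool(
  deltas=[
    [[0, 0.6, 0.5, 0], [0, 0.7, 0.5, 0], [0, 0.4, 0.2, 0], [0, 0, 0, 0]],
  ],
)

```text
time_s: 10.25
tcp_pos: [0.4806, 0.1763, 0.2437]
orientation: [-0.0, -0.707, 0.0, 0.707]
force: [0.1, 0.8, 0.1]
opening: 0.0001
```

Call:
drive_tool(
  deltas=[
    [[0, 0.2, 0, 0], [0, 0.2, 0, 0], [0, 0, 0, 0]],
  ],
)

```text
time_s: 10.62
tcp_pos: [0.4808, 0.1728, 0.2436]
orientation: [-0.0, -0.707, -0.0, 0.707]
force: [-1.6, 1.1, -1.2]
opening: 0.0001
```

```bash
python3 m.py pics/p5.png
```

```text
(no output)
```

View pics/p5.png

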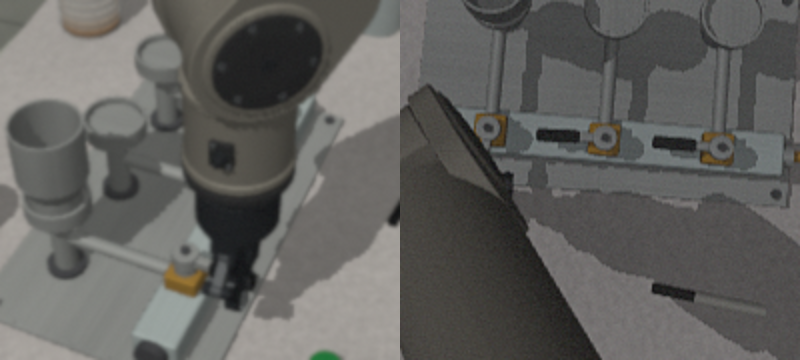

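The lever has followed and now points to the front. I'll continue to the stop in small steps.

Call:
drive_tool(
  deltas=[
    [[0, 0.2, 0, 0], [0, 0.2, 0, 0], [0, 0, 0, 0]],
  ],
)

```text
time_s: 11.1
tcp_pos: [0.4808, 0.1692, 0.2438]
orientation: [0.0, -0.707, -0.0, 0.707]
force: [-2.7, 6.4, -2.0]
opening: -0.0002
```

Call:
drive_tool(
  deltas=[
    [[0, 0.2, 0, 0], [0, 0, 0, 0]],
  ],
)

```text
time_s: 11.35
tcp_pos: [0.4806, 0.1684, 0.2439]
orientation: [-0.0, 0.707, 0.001, -0.707]
force: [-1.9, 14.6, -2.9]
opening: -0.0003
```

Call:
drive_tool(
  deltas=[
    [[0, 0.2, 0, 0], [0, 0, 0, 0]],
  ],
)

```text
time_s: 11.6
tcp_pos: [0.4806, 0.1677, 0.244]
orientation: [-0.001, 0.707, 0.002, -0.707]
force: [-3.6, 23.6, -4.4]
opening: -0.0001
```

Stop reached (force rising, no motion). Retreating to check.

Call:
drive_tool(
  deltas=[
    [[0, -1.0, 0, 0], [0, -2.5, 0, 0], [-5, 0, 0, 0], [-5, 0, 0, 0], [-5, 0, 0, 0], [0, 0, 0, 0]],
  ],
)

```text
time_s: 12.35
tcp_pos: [0.4817, 0.1999, 0.3976]
orientation: [-0.001, 0.709, 0.0, -0.705]
force: [0.4, -0.3, -0.8]
opening: -0.0003
```

Call:
drive_tool(
  deltas=[
    [[0, 5, 0, 0], [0, 5, 0, 0], [0, 5, 0, 0], [0, 5, 0, 0], [0, 5, 0, 0], [0, 5, 0, 0], [0, 5, 0, 0], [0, 5, 0, 0], [0, 5, 0, 0], [0, 0, 0, 0]],
  ],
)

```text
time_s: 13.6
tcp_pos: [0.4798, -0.2541, 0.3928]
orientation: [0.002, -0.706, 0.002, 0.708]
force: [-0.2, 0.8, 0.1]
opening: -0.0002
```

```bash
python3 - <<'E'
from h import *
from station import get_image,get_state
g=get_state();print(g["time_s"],g["tcp_pos"].round(3),g["force"].round(1))
for n,(x0,x1,y0,y1) in dict(top=(222,415,230,315),side=(270,400,180,340)).items():
    d=get_image(n);o=np.load(n+"0.npz")["image"];h=cv2.cvtColor(d["image"],cv2.COLOR_RGB2HSV)
    cv2.imwrite(f"pics/{n}9.png",d["image"][...,::-1])
    roi=np.zeros((480,640),bool);roi[y0:y1,x0:x1]=1
    for c,s,p in blobs((h[...,2]<45)&roi,50):
        vx,vy,_,_=cv2.fitLine(p.astype(np.float32),2,0,.01,.01).ravel();v=np.array([vx,vy]);q=(p-c)@v
        A,B=[plane(d,c+k*v,.09)[:2] for k in(q.min(),q.max())];print(n,c.round(1),s.tolist(),plane(d,c,.09)[:2].round(3),"dir",((A-B)/np.linalg.norm(A-B)).round(3))
    g=lambda i:(lambda h:[b[0].round(1).tolist() for b in blobs((abs(h[...,0].astype(int)-65)<15)&(h[...,1]>120)&(h[...,2]>50),20)])(cv2.cvtColor(i,cv2.COLOR_RGB2HSV))
    print("green",g(o),g(d["image"]))
E
```

```text
13.6 [ 0.48  -0.254  0.393] [-0.2  0.8  0.1]
top [298.6 267.4] [288, 265, 22, 6, 114] [0.535 0.069] dir [0.037 0.999]
top [356.7 271.5] [346, 268, 22, 8, 114] [ 0.529 -0.061] dir [0.074 0.997]
top [261.6 287. ] [258, 276, 8, 22, 130] [0.49  0.149] dir [-0.997  0.074]
green [[546.2, 302.9], [252.7, 333.0]] [[252.8, 332.9]]
side [350.1 214.1] [345, 207, 11, 16, 95] [ 0.528 -0.06 ] dir [0.062 0.998]
side [328.7 252.1] [323, 244, 12, 18, 111] [0.534 0.068] dir [0.022 1.   ]
side [336.8 286.2] [326, 280, 23, 14, 190] [0.489 0.15 ] dir [ 0.998 -0.07 ]
green [[415.8, 98.3], [382.0, 333.4]] [[415.9, 98.4], [382.0, 333.4]]
```

View pics/top9.png

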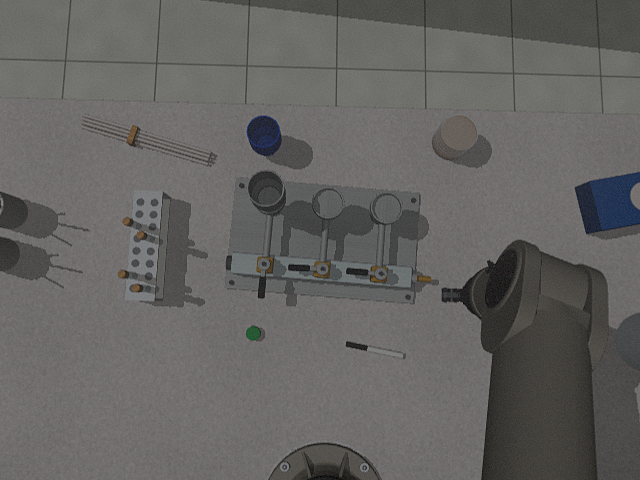

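The final top view shows the left lever pointing front (261,287) and the other two along the row. Funnel, cap and pen look unmoved, and the arm is clear.

```bash
python3 -c "from station import job_done;print(job_done())"
```

```text
the job is handed in; nothing more can be done
None
```

The job is handed in, at about 13.6 s on the robot clock. With the closed fingertip I pushed the open lever of the right-hand (−y) station shut. Then I pushed the funnel station's lever (left, +y) straight out to the front. Each push went on until the force rose against the hard stop, to about 14 N and 24 N, and then the arm backed off and lifted clear.

**Levers:** The last check used both cameras.
- The shut lever lies along the row and the funnel lever points to the front. They measure at right angles to within about 0.01 rad, so both are at their stops.
- The third lever reads about 0.02–0.04 rad, as it did at the start.

**Loose things:** The cap is within about 0.1 pixel of where it was in both views. The bottle cap is too in the side view, but the arm hid the bottle in the last top view. The funnel and pen I compared only by eye, and they look unmoved.

No check failed or disagreed. `job_done()` returned no verdict.

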